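# Take the filter unit apart into its dishes

## Robot

A 6-joint arm with a two-finger parallel gripper is mounted at the origin on the work surface. World frame = base frame: x ahead of the robot, y to its left, z up, the work surface at z = 0. Lengths are in m, angles in degrees, forces in N, time in s.
With the tool pointing down it reaches from about 0.375 to 0.975 m from the base axis. Payload 3.8 kg.
Tool frame: the origin (TCP) lies between the finger pads; the fingertips stand 19 mm ahead of it and the grasp point (between the pads) is the TCP; z points along the fingers, y is the direction in which the jaws open and shut (so a half turn about z gives the same grasp; the last joint's range is limited). The gripper opens to 88 mm and grips with 3 to 60 N. Pads are 18 mm wide; open, the fingers measure 123 mm over their backs; the gripper's body (75 mm by 187 mm) begins 45 mm behind the grasp point.
Start: joints at [68.474, 15.12, 91.902, -0, 72.978, -2.114], TCP at [0.224, 0.637, 0.258] pointing down, gripper open.
Joint ranges: [-150.88, 150.88], [-54.13, 125.18], [17.81, 147.31], [-75.09, 255.09], [0, 152.58], [-146.25, 146.25]. Speed limits (degrees/s): [147.25, 147.25, 180, 180, 180, 180].

## Interface

Orientations are given as [roll, pitch, yaw] about the fixed x, y, z axes, in that order (R = Rz(yaw) Ry(pitch) Rx(roll)).
In Python, from workcell import env gives the robot as it stands.
- The arm moves only by the tool step_arm, never from a script. Its arguments are lists of equal length, an entry for each row: "fingers": the opening in per cent of the stroke, from 0 (shut) to 100 (fully open); "travel": the shift along the tool's x, y, z in m, a list of three; "delta_rot": the turn, a rotation vector about the tool's x, y, z in degrees, a list of three. In form: {"fingers": [fingers, ...], "travel": [[x, y, z], ...], "delta_rot": [[rx, ry, rz], ...]}. A call has 1 to 20 rows; each row shifts and turns the commanded pose from where the row before left it, along the tool's axes as they then stand; what a row does not reach is not made up. A row lasts 1/12 s, in which the tool goes at most 41.7 mm and 7.16 degrees, less where a joint would pass 70% of its speed; a pose out of reach is approached as far as the arm can. A call with a gripper value outside its range is refused whole. The fingers move at their own pace and stop on an object; the grip force is fixed at half the most. Time passes only in rows, so rows that do not move let the fingers close. It gives the time, the measured TCP pose, the force and the opening at its end, in the units of the state.
- env.state(): the state, without advancing time (a new reading comes with each control period).
- env.snapshot(name): name is "scene" or "top" or "wrist"; returns the picture (420x560x3 uint8, red, green, blue); there is no depth.
- env.calibration(name): a dict with "intrinsics" (3x3 intrinsics, pixels), "T" (4x4, takes a point from camera to world coordinates). Camera axes: x right, y down, z forward; pixel columns grow to the right and rows downward; lengths in m; the calibration is good to about 2 mm. A picture is of the moment at which its call begins: read the wrist's pose just before it. calibration takes no time and is no camera call; for the wrist camera it gives the pose at the moment of the call.
- env.finish_job(): hands the job in, once; it reports no verdict.
The state is a dict: "clock": time; "joints": joint angles; "joint_vel": joint speeds; "joint_efforts": joint torques, N m; "ee_pos": TCP position; "tcp_rot": TCP orientation; "force": force on the tool from outside, world axes, zero at the start; "wrist_torque": the same for the moment, N m; "gripper_width": finger opening in m.
Only numpy, scipy, OpenCV 4.12 (cv2) and the standard library are available. Lean on these libraries where they do the work, as an engineer would, in place of code of your own. Each camera call takes 0.05 s, during which the arm holds its last target. There are 200 camera calls.

## Task

Take the filter unit that stands on the grey receiver apart from the top down, one part after another: the black lid goes in the white dish, the amber funnel in the square steel tray, the steel screen holder in the yellow dish and the blue stopper in the green dish. Set each part down gently, without dropping it in, so that it stands upright and flat on the floor of its place inside the rim, and leave the white bottle with the red cap alone.

Things in the scene. Friction and masses are not known exactly. Their poses are not given: they have to be found in the camera images.
- lid: Black lid, the top part of the stack: black plastic, a round flange 44 mm across and 8 mm thick at the bottom, and on it a plain cylinder 28 mm across up to a total height of 34 mm, gripped by this cylinder from above. About 50 g. Origin: centre of its underside; z up along its axis; it is round, so yaw does not matter. Stands loose on the funnel.
- funnel: Amber funnel: orange-brown glass, a round flange 58 mm across and 8 mm thick at the bottom, and on it a plain cylinder 42 mm across up to a total height of 52 mm, gripped by this cylinder from above. About 120 g. Origin: centre of its underside; z up along its axis; it is round, so yaw does not matter. Stands loose on the screen holder.
- screen: Steel screen holder: bare steel with a grid of small dark holes on top, a round flange 72 mm across and 8 mm thick at the bottom, and on it a plain cylinder 50 mm across up to a total height of 38 mm, gripped by this cylinder from above. About 180 g. Origin: centre of its underside; z up along its axis; it is round, so yaw does not matter. Stands loose on the stopper.
- stopper: Blue stopper, the lowest part of the stack: blue rubber, a round flange 86 mm across and 10 mm thick at the bottom, and on it a plain cylinder 60 mm across up to a total height of 40 mm, gripped by this cylinder from above. About 160 g. Origin: centre of its underside; z up along its axis; it is round, so yaw does not matter. Stands loose on the grey receiver.
- receiver: Grey painted round receiver, fixed to the bench, 112 mm across at the foot, 96 mm across its flat top, 40 mm high, with a small brass hose end. It carries the stack of four parts, each lying flat and loose on the one below and up to about 4 mm off its centre: from the bottom blue stopper, steel screen holder, amber funnel, black lid (whole stack top 204 mm above the bench). Origin: centre of its underside.
- white_dish: White dish, fixed to the bench: a round dish 68 mm across inside, with a thin rim 8 mm high and 3 mm thick and a flat floor 4 mm above the bench. Place of the black lid. Origin: centre of its underside, on the bench; z up.
- steel_tray: Square tray of bare steel, fixed to the bench, 78 by 78 mm inside, with a rim 8 mm high and 3 mm thick and a flat floor 4 mm above the bench. Place of the amber funnel. Origin: centre of its underside, on the bench; x and y along its sides, z up.
- yellow_dish: Yellow dish, fixed to the bench: a round dish 96 mm across inside, with a thin rim 8 mm high and 3 mm thick and a flat floor 4 mm above the bench. Place of the steel screen holder. Origin: centre of its underside, on the bench; z up.
- green_dish: Green dish, fixed to the bench: a round dish 110 mm across inside, with a thin rim 8 mm high and 3 mm thick and a flat floor 4 mm above the bench. Place of the blue stopper. Origin: centre of its underside, on the bench; z up.
- wash_bottle: White plastic bottle with a red cap, 56 mm across, 130 mm high, loose, standing beyond the task's things; to be left alone. Origin: centre of its underside.
There are look-alikes about, which are no part of the job. Of the things that look like the stopper, the larger one is meant.

How it is judged (in metres and radians):
On the way, in this order (a step that is already met when the one before it is completed fails the run):
1. black lid in the white dish, flat, upright and released (horizontal distance between lid and white_dish below 0.015 m and z of lid in the frame of white_dish between 0.001 and 0.007 m and angle between lid's own z axis and vertical below 0.1 rad and linear speed of lid below 0.02 m/s and contact force between lid and the fingers below 0.2 N), for 0.2 s.
2. amber funnel in the square steel tray, flat, upright and released (horizontal distance between funnel and steel_tray below 0.015 m and z of funnel in the frame of steel_tray between 0.001 and 0.007 m and angle between funnel's own z axis and vertical below 0.1 rad and linear speed of funnel below 0.02 m/s and contact force between funnel and the fingers below 0.2 N), for 0.2 s.
3. steel screen holder in the yellow dish, flat, upright and released (horizontal distance between screen and yellow_dish below 0.015 m and z of screen in the frame of yellow_dish between 0.001 and 0.007 m and angle between screen's own z axis and vertical below 0.1 rad and linear speed of screen below 0.02 m/s and contact force between screen and the fingers below 0.2 N), for 0.2 s.
4. blue stopper in the green dish, flat, upright and released (horizontal distance between stopper and green_dish below 0.015 m and z of stopper in the frame of green_dish between 0.001 and 0.007 m and angle between stopper's own z axis and vertical below 0.1 rad and linear speed of stopper below 0.02 m/s and contact force between stopper and the fingers below 0.2 N), for 0.2 s.
At the end, for the whole second after the job is handed in: In this order: lid in white dish, funnel in steel tray, screen holder in yellow dish, stopper in green dish; each within 15 mm of the centre of its place, underside within 3 mm of the floor's height, within 0.1 rad of upright, released and at rest (all of step 1 and all of step 2 and all of step 3 and all of step 4); the robot touches nothing.
It fails at once if black lid in the white dish: dropped in from more than about 20 mm (faster than 0.6 m/s within 30 mm of its place) (distance between lid and white_dish below 0.03 m and linear speed of lid above 0.6 m/s).
It fails at once if amber funnel in the square steel tray: dropped in from more than about 20 mm (faster than 0.6 m/s within 30 mm of its place) (distance between funnel and steel_tray below 0.03 m and linear speed of funnel above 0.6 m/s).
It fails at once if steel screen holder in the yellow dish: dropped in from more than about 20 mm (faster than 0.6 m/s within 30 mm of its place) (distance between screen and yellow_dish below 0.03 m and linear speed of screen above 0.6 m/s).
It fails at once if blue stopper in the green dish: dropped in from more than about 20 mm (faster than 0.6 m/s within 30 mm of its place) (distance between stopper and green_dish below 0.03 m and linear speed of stopper above 0.6 m/s).
It fails at once if the white bottle is pushed by more than 20 mm or tipped (distance of wash_bottle from where it was at the start of the episode above 0.02 m or angle between wash_bottle's own z axis and vertical above 0.25 rad).
It also fails if it takes over 112 s, if anything falls off the work surface, if the arm or the gripper's body presses on something with over 40 N, if the wrist force passes 120 N, or if a joint passes its speed limit or range.

## Working session

There is one attempt and no reset: what is moved stays moved. The work goes in short steps, Python scripts to look and compute and a tool call to move; the robot and the scene stay as the last step left them, time stands still between calls to the robot, and variables do not carry over. Pictures are saved under pics/ and viewed, about 12 in all and at most 16, crops included, and the job is handed in when it is done.

Besides the shell and the picture viewer there is one more tool, called after "Call:" by a JSON object that holds its "name" and its "arguments". step_arm: Moves the arm, as the interface text tells. Its arguments: {"type":"object","properties":{"fingers":{"type":"array","items":{"type":"number"}},"travel":{"type":"array","items":{"type":"array","items":{"type":"number"}}},"delta_rot":{"type":"array","items":{"type":"array","items":{"type":"number"}}}},"required":["fingers","travel","delta_rot"]}

```bash
mkdir -p pics; python3 - <<'E'
from workcell import env
import cv2
s=env.state();print(s)
for n in("top","scene"):
    c=env.calibration(n);print(n,c)
    cv2.imwrite(f"pics/{n}0.png",env.snapshot(n)[:,:,::-1])
E
```

```text
{'clock': 0.0, 'joints': array([ 6.84739582e+01,  1.51670821e+01,  9.19801870e+01,  1.71576355e-03,
        7.29750871e+01, -2.11429584e+00]), 'joint_vel': array([ 0.00370753, -0.03493201,  0.01566567,  0.0578067 ,  0.15641311,
        0.0986996 ]), 'joint_efforts': array([ 1.21569765e-04, -5.02112281e+01, -3.56878746e+01,  7.29167671e-02,
        2.93604098e-02, -2.02471679e-04]), 'ee_pos': array([0.22409488, 0.63602711, 0.25642241]), 'tcp_rot': array([-1.79877788e+02, -6.15247366e-03,  1.60587743e+02]), 'force': array([-0.7747058 , -0.38066674, -0.20174572]), 'wrist_torque': array([ 0.03357891, -0.02394088, -0.01627093]), 'gripper_width': 0.08841909643178895}
top {'intrinsics': array([[480.69379953,   0.        , 284.61330387],
       [  0.        , 480.69379953, 210.97714835],
       [  0.        ,   0.        ,   1.        ]]), 'T': array([[ 1.41097159e-01, -9.70260984e-01,  1.96685574e-01,
         3.54613254e-01],
       [-9.89995299e-01, -1.38094166e-01,  2.89708235e-02,
         4.78236966e-02],
       [-9.48129345e-04, -1.98805494e-01, -9.80038508e-01,
         1.28101122e+00],
       [ 0.00000000e+00,  0.00000000e+00,  0.00000000e+00,
         1.00000000e+00]])}
scene {'intrinsics': array([[392.8716028 ,   0.        , 283.61471839],
       [  0.        , 392.8716028 , 211.95112648],
       [  0.        ,   0.        ,   1.        ]]), 'T': array([[ 0.12454542,  0.77206604, -0.62321944,  1.17613752],
       [ 0.99213305, -0.08888542,  0.08815549, -0.01096839],
       [ 0.01266673, -0.62929597, -0.77706251,  0.87027615],
       [ 0.        ,  0.        ,  0.        ,  1.        ]])}
```

View pics/top0.png

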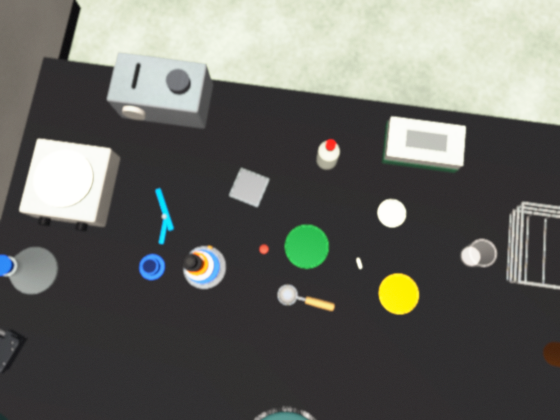

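View pics/scene0.png

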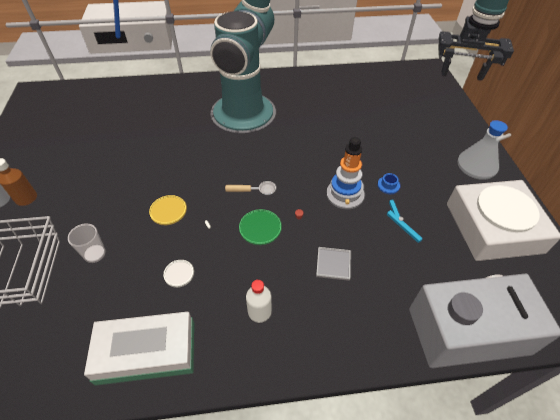

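The top view shows the stack at about (203,265) and its lid at (193,262). The white dish is at (392,213), the steel tray at (250,187), the yellow dish at (399,294), the green dish at (306,246) and the bottle at (328,153). Two things could be the stopper: the blue ring in the stack at (207,268), and a small separate one at (152,266). The larger one, in the stack, is meant. I'll confirm it in an enlarged crop.

```bash
cat > h.py <<'E'
from workcell import env
import cv2,numpy as np
def p2w(cal,px,z):
    T=cal["T"];d=T[:3,:3]@np.linalg.inv(cal["intrinsics"])@np.array([px[0],px[1],1.]);o=T[:3,3]
    return o+d*(z-o[2])/d[2]
def w2p(cal,P):
    T=cal["T"];q=cal["intrinsics"]@(T[:3,:3].T@(np.asarray(P,float)-T[:3,3]));return q[:2]/q[2]
def blob(img,lo,hi,near):
    m=cv2.inRange(cv2.cvtColor(img,cv2.COLOR_RGB2HSV),lo,hi)
    n,l,st,c=cv2.connectedComponentsWithStats(m)
    k=[i for i in range(1,n) if st[i,4]>30]
    i=min(k,key=lambda i:np.hypot(*(c[i]-near)))
    cn=max(cv2.findContours((l==i).astype(np.uint8),0,1)[0],key=len)
    return c[i],st[i,4],cv2.fitEllipse(cn)
E
python3 - <<'E'
from h import *
im={n:cv2.imread(f"pics/{n}0.png")[:,:,::-1].copy() for n in("top","scene")}
cal={n:env.calibration(n) for n in im}
D={"white":((0,0,150),(180,60,255),(392,213),(179,273)),"tray":((0,0,90),(180,60,255),(250,187),(334,263)),
"yellow":((20,120,100),(35,255,255),(399,294),(168,210)),"green":((50,100,50),(75,255,255),(306,246),(260,227)),"bottlecap":((0,150,100),(8,255,255),(330,145),(258,287))}
for k,(lo,hi,a,b) in D.items():
    for n,p in(("top",a),("scene",b)):
        c,A,e=blob(im[n],lo,hi,p); z=.125 if k=="bottlecap" else .008
        W=p2w(cal[n],e[0],z)
        print(k,n,c.round(1),A,np.round(e[0]+e[1],1),W.round(4))
for n,p in(("top",(193,262)),("scene",(354,142))):print("lid top",p2w(cal[n],p,.204))
a=cv2.resize(im["top"][225:305,125:245],None,fx=5,fy=5,interpolation=2)
b=cv2.resize(im["scene"][130:215,310:410],None,fx=4,fy=4,interpolation=2)
b=cv2.copyMakeBorder(b,0,max(0,400-b.shape[0]),0,0,0)
cv2.imwrite("pics/ca.png",a[:,:,::-1]);cv2.imwrite("pics/cb.png",b[:,:,::-1])
E
```

```text
white top [391.3 212.7] 658 [391.3 212.7  27.4  28.7] [ 0.6459 -0.2003  0.008 ]
white scene [178.2 272.7] 641 [178.2 272.7  25.   30.6] [ 0.6484 -0.1995  0.008 ]
tray top [248.8 187. ] 1066 [248.8 187.   36.7  37.7] [0.6624 0.1916 0.008 ]
tray scene [333.5 263.1] 1030 [333.4 263.1  34.1  39.5] [0.6664 0.1926 0.008 ]
yellow top [398.4 293.5] 1404 [398.4 293.5  40.5  42.2] [ 0.4344 -0.2396  0.008 ]
yellow scene [167.4 209.5] 887 [167.4 209.5  28.5  37.5] [ 0.4383 -0.2382  0.008 ]
green top [306.3 246.2] 1649 [306.3 246.2  44.9  45. ] [0.5236 0.0147 0.008 ]
green scene [259.8 226.6] 1185 [259.8 226.6  34.5  41.8] [0.5282 0.0155 0.008 ]
bottlecap top [330.5 143.9] 91 [330.5 143.9   9.   11.1] [ 0.7742 -0.0084  0.125 ]
bottlecap scene [257.3 285.8] 133 [257.3 285.8  11.8  12.7] [ 0.7717 -0.0069  0.125 ]
lid top [0.42649607 0.26623845 0.204     ]
lid top [0.43383168 0.27226018 0.204     ]
```

View pics/ca.png

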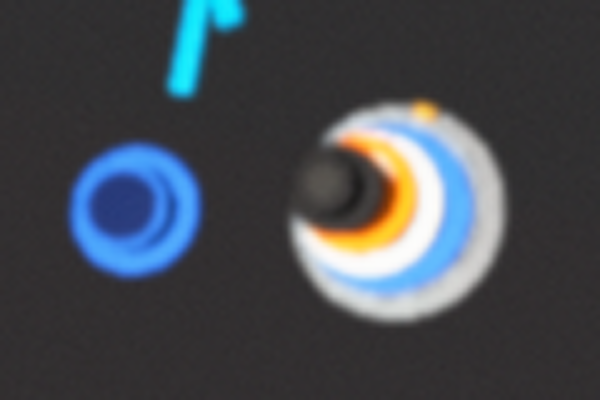

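View pics/cb.png

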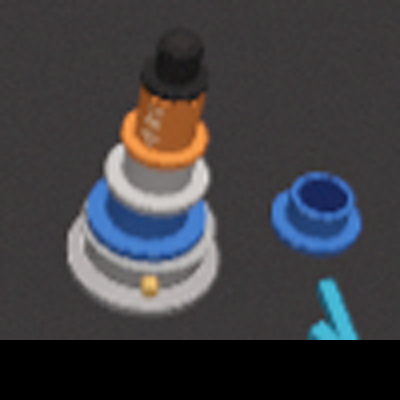

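The crop confirms it: the stack's blue ring, about 86 mm across, is clearly larger than the separate blue ring, about 50 mm. The lid top is at about (190.2,260.6) in top and (355,140.5) in scene.

```bash
python3 - <<'E'
from h import *
from scipy.optimize import least_squares
t,s=env.calibration("top"),env.calibration("scene")
print(p2w(t,(190.4,260.6),.204),p2w(s,(354.6,140.2),.204))
print("receiver foot",p2w(t,(204.4,267.4),.0))
print("small stopper",p2w(t,(152,266),.01))
E
```

```text
[0.42875873 0.27256393 0.204     ] [0.42718663 0.27544724 0.204     ]
receiver foot [0.43027431 0.27506426 0.        ]
small stopper [0.41381751 0.41077273 0.01      ]
```

Call:
{"name": "step_arm", "arguments": {"fingers": [100,100,100], "travel": [[0,0,-0.03],[0,0,-0.03],[0,0,0]], "delta_rot": [[0,0,-6.5],[0,0,-6.5],[0,0,-6.4]]}}

```text
clock: 0.35
ee_pos: [0.2252, 0.6388, 0.3243]
tcp_rot: [179.5, 0.2, -179.7]
force: [0.2, 0.9, 1.2]
gripper_width: 0.0883
```

Call:
{"name": "step_arm", "arguments": {"fingers": [100,100,100,100,100,100,100,100,100,100,100,100,100,100,100], "travel": [[-0.0169,-0.0304,0],[-0.0169,-0.0304,0],[-0.0169,-0.0304,0],[-0.0169,-0.0304,0],[-0.0169,-0.0304,0],[-0.0169,-0.0304,0],[-0.0169,-0.0304,0],[-0.0169,-0.0304,0],[-0.0169,-0.0304,0],[-0.0169,-0.0304,0],[-0.0169,-0.0304,0],[-0.0169,-0.0304,0],[0,0,0],[0,0,0],[0,0,0]], "delta_rot": [[0,0,0],[0,0,0],[0,0,0],[0,0,0],[0,0,0],[0,0,0],[0,0,0],[0,0,0],[0,0,0],[0,0,0],[0,0,0],[0,0,0],[0,0,0],[0,0,0],[0,0,0]]}}

```text
clock: 1.6
ee_pos: [0.4268, 0.2719, 0.3174]
tcp_rot: [180.0, -0.0, 179.9]
force: [-0.3, -0.3, -0.1]
gripper_width: 0.088
```

```bash
python3 - <<'E'
from h import *
s=env.state();print(s["ee_pos"],s["tcp_rot"],s["joints"])
c=env.calibration("wrist");print(c)
cv2.imwrite("pics/w1.png",env.snapshot("wrist")[:,:,::-1])
print(w2p(c,(.428,.274,.204)))
E
```

```text
[0.42683207 0.2718569  0.31739512] [ 1.79981105e+02 -4.78532046e-02  1.79933712e+02] [ 2.96479464e+01 -5.27564951e+00  1.07676855e+02  4.10834820e-02
  7.76309932e+01 -6.02945694e+01]
{'intrinsics': array([[308.22752561,   0.        , 276.37196347],
       [  0.        , 308.22752561, 208.05691455],
       [  0.        ,   0.        ,   1.        ]]), 'T': array([[ 2.08593530e-03,  9.57705587e-01,  2.87742346e-01,
         3.51326644e-01],
       [ 9.99997824e-01, -1.99090533e-03, -6.22882280e-04,
         2.72156454e-01],
       [-2.36700693e-05,  2.87743019e-01, -9.57707656e-01,
         4.45154784e-01],
       [ 0.00000000e+00,  0.00000000e+00,  0.00000000e+00,
         1.00000000e+00]])}
[278.81957284 212.97388345]
```

View pics/w1.png

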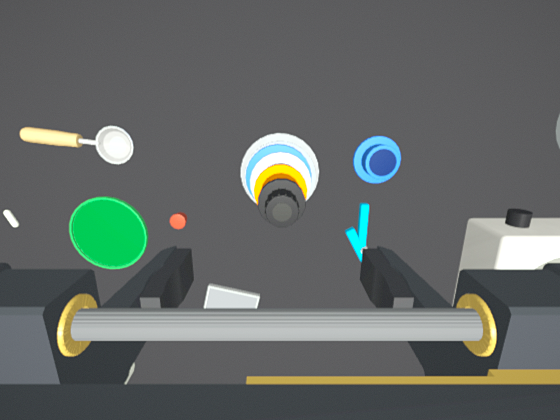

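The wrist view shows the lid top at (282,208), about 4 mm from the earlier estimate, so lid ≈ (0.426, 0.275). It is centred between the jaws, so I descend.

Call:
{"name": "step_arm", "arguments": {"fingers": [100,100,100,100,100,100,100,100], "travel": [[0.001,0.003,0.02],[0,0,0.02],[0,0,0.02],[0,0,0.02],[0,0,0.02],[0,0,0.014],[0,0,0],[0,0,0]], "delta_rot": [[0,0,0],[0,0,0],[0,0,0],[0,0,0],[0,0,0],[0,0,0],[0,0,0],[0,0,0]]}}

```text
clock: 2.32
ee_pos: [0.4248, 0.2756, 0.2029]
tcp_rot: [-179.9, -0.1, -179.9]
force: [0.5, 0.5, 0.6]
gripper_width: 0.088
```

Call:
{"name": "step_arm", "arguments": {"fingers": [100,0,0,0,0,0,0,0,0,0], "travel": [[0,0,0.003],[0,0,0],[0,0,0],[0,0,0],[0,0,0],[0,0,0],[0,0,0],[0,0,0],[0,0,0],[0,0,0]], "delta_rot": [[0,0,0],[0,0,0],[0,0,0],[0,0,0],[0,0,0],[0,0,0],[0,0,0],[0,0,0],[0,0,0],[0,0,0]]}}

```text
clock: 3.15
ee_pos: [0.4261, 0.2747, 0.2007]
tcp_rot: [180.0, -0.0, 180.0]
force: [-1.2, 0.3, 0.2]
gripper_width: 0.0301
```

Call:
{"name": "step_arm", "arguments": {"fingers": [0,0,0,0,0,0,0,0,0], "travel": [[0,0,0],[0,0,0],[0,0,-0.005],[0,0,-0.015],[0,0,-0.02],[0,0,-0.02],[0,0,-0.015],[0,0,0],[0,0,0]], "delta_rot": [[0,0,0],[0,0,0],[0,0,0],[0,0,0],[0,0,0],[0,0,0],[0,0,0],[0,0,0],[0,0,0]]}}

```text
clock: 3.9
ee_pos: [0.4265, 0.2751, 0.2767]
tcp_rot: [179.9, 0.1, 180.0]
force: [-0.5, -0.4, -1.2]
gripper_width: 0.0269
```

```bash
python3 - <<'E'
from h import *
print(env.state()["ee_pos"],env.state()["force"],env.state()["gripper_width"])
c=env.calibration("wrist");print(c["T"][:3,3])
cv2.imwrite("pics/w2.png",env.snapshot("wrist")[:,:,::-1])
E
```

```text
[0.42654943 0.27505464 0.27665265] [-0.47705737 -0.35195745 -1.1572334 ] 0.02692983258938564
[0.350709   0.27520367 0.40419572]
```

View pics/w2.png

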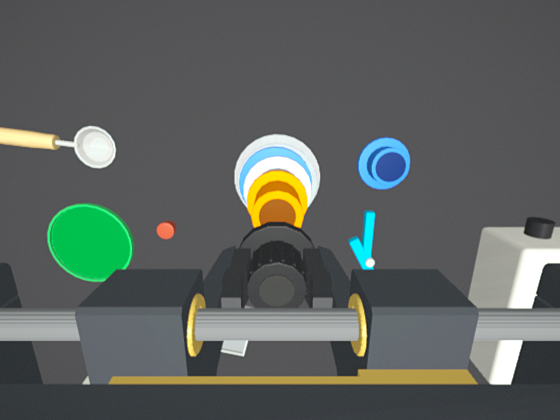

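The lid is held upright, with its underside 31 mm below the TCP. The funnel top shows at about (277,213). Next I carry the lid to the white dish.

Call:
{"name": "step_arm", "arguments": {"fingers": [0,0,0,0,0,0,0,0,0,0,0,0,0,0,0,0,0,0,0,0], "travel": [[-0.007,-0.015,0],[-0.0138,-0.0297,0],[-0.0138,-0.0297,0],[-0.0138,-0.0297,0],[-0.0138,-0.0297,0],[-0.0138,-0.0297,0],[-0.0138,-0.0297,0],[-0.0138,-0.0297,0],[-0.0138,-0.0297,0],[-0.0138,-0.0297,0],[-0.0138,-0.0297,0],[-0.0138,-0.0297,0],[-0.0138,-0.0297,0],[-0.0138,-0.0297,0],[-0.0138,-0.0297,0],[-0.0138,-0.0297,0],[-0.007,-0.015,0],[0,0,0],[0,0,0],[0,0,0]], "delta_rot": [[0,0,0],[0,0,0],[0,0,0],[0,0,0],[0,0,0],[0,0,0],[0,0,0],[0,0,0],[0,0,0],[0,0,0],[0,0,0],[0,0,0],[0,0,0],[0,0,0],[0,0,0],[0,0,0],[0,0,0],[0,0,0],[0,0,0],[0,0,0]]}}

```text
clock: 5.62
ee_pos: [0.646, -0.1998, 0.274]
tcp_rot: [179.9, -0.2, 180.0]
force: [-0.4, 0.3, -0.9]
gripper_width: 0.0271
```

```bash
cat >> h.py <<'E'
def wristdish(lo,hi,guess,name):
    s=env.state();c=env.calibration("wrist");im=env.snapshot("wrist");cv2.imwrite(f"pics/{name}.png",im[:,:,::-1])
    b=blob(im,lo,hi,w2p(c,(*guess,.008)))
    print("ee",s["ee_pos"],s["gripper_width"],"px",b[0],b[1],np.round(b[2][0]+b[2][1],1),"world",p2w(c,b[2][0],.008).round(4),p2w(c,b[0],.008).round(4))
E
python3 - <<'E'
from h import *
wristdish((0,0,150),(180,60,255),(.647,-.2),"w3")
E
```

```text
ee [ 0.64601511 -0.19982939  0.27398195] 0.027136078672308366 px [275.78099962 175.70774514] 2621 [275.8 175.7  56.7  57.1] world [ 0.6446 -0.2001  0.008 ] [ 0.6446 -0.2001  0.008 ]
```

View pics/w3.png

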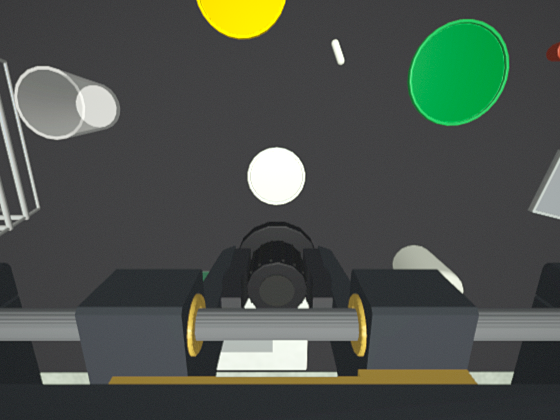

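The wrist view puts the white dish at (276,176), which is (0.6446,-0.2001), within 2 mm of the TCP. I lower the lid.

Call:
{"name": "step_arm", "arguments": {"fingers": [0,0,0,0,0,0,0,0,0,0,0], "travel": [[0,0,0.02],[0,0,0.035],[0,0,0.035],[0,0,0.035],[0,0,0.035],[0,0,0.03],[0,0,0.02],[0,0,0.01],[0,0,0.005],[0,0,0],[0,0,0]], "delta_rot": [[0,0,0],[0,0,0],[0,0,0],[0,0,0],[0,0,0],[0,0,0],[0,0,0],[0,0,0],[0,0,0],[0,0,0],[0,0,0]]}}

```text
clock: 6.58
ee_pos: [0.648, -0.2006, 0.0523]
tcp_rot: [-180.0, 0.1, -180.0]
force: [0.3, -0.4, -1.0]
gripper_width: 0.0272
```

Call:
{"name": "step_arm", "arguments": {"fingers": [0,0,0,0,0,0,0,0], "travel": [[0,0,0.005],[0,0,0.005],[0,0,0.004],[0,0,0.002],[0,0,0.0005],[0,0,0],[0,0,0],[0,0,0]], "delta_rot": [[0,0,0],[0,0,0],[0,0,0],[0,0,0],[0,0,0],[0,0,0],[0,0,0],[0,0,0]]}}

```text
clock: 7.25
ee_pos: [0.6469, -0.2008, 0.0347]
tcp_rot: [-180.0, -0.0, 180.0]
force: [-2.8, 1.1, 6.4]
gripper_width: 0.0273
```

Call:
{"name": "step_arm", "arguments": {"fingers": [40,60,70,70,70,70,70,70,70,70,70,70], "travel": [[0,0,0],[0,0,0],[0,0,0],[0,0,0],[0,0,0],[0,0,-0.01],[0,0,-0.03],[0,0,-0.04],[0,0,-0.04],[0,0,-0.04],[0,0,-0.04],[0,0,-0.04]], "delta_rot": [[0,0,0],[0,0,0],[0,0,0],[0,0,0],[0,0,0],[0,0,0],[0,0,0],[0,0,0],[0,0,0],[0,0,0],[0,0,0],[0,0,0]]}}

```text
clock: 8.25
ee_pos: [0.6466, -0.2006, 0.2772]
tcp_rot: [-180.0, 0.0, 180.0]
force: [0.3, 0.2, -0.1]
gripper_width: 0.0618
```

```bash
python3 - <<'E'
from h import *
s=env.state();print(s["ee_pos"],s["gripper_width"])
c=env.calibration("wrist");im=env.snapshot("wrist");cv2.imwrite("pics/w4.png",im[:,:,::-1])
print("lid top exp px",w2p(c,(.647,-.2005,.038)))
c=cv2.resize(im[120:300,180:420],None,fx=3,fy=3);cv2.imwrite("pics/w4c.png",c[:,:,::-1])
E
```

```text
[ 0.64662116 -0.20064256  0.27715922] 0.06182257443622881
lid top exp px [276.48008879 180.52809496]
```

View pics/w4c.png

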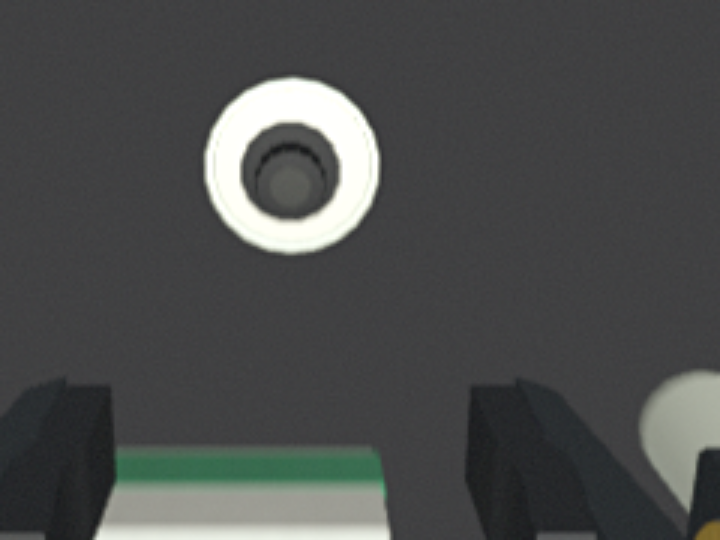

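The lid stands flat in the white dish, nearly centred: flange centre (290,171) against dish centre (292,165) in the crop. I go back for the funnel.

Call:
{"name": "step_arm", "arguments": {"fingers": [100,100,100,100,100,100,100,100,100,100,100,100,100,100,100,100,100,100,100,100], "travel": [[0.007,0.015,0],[0.0138,0.0297,0],[0.0138,0.0297,0],[0.0138,0.0297,0],[0.0138,0.0297,0],[0.0138,0.0297,0],[0.0138,0.0297,0],[0.0138,0.0297,0],[0.0138,0.0297,0],[0.0138,0.0297,0],[0.0138,0.0297,0],[0.0138,0.0297,0],[0.0138,0.0297,0],[0.0138,0.0297,0],[0.0138,0.0297,0],[0.0138,0.0297,0],[0.007,0.015,0],[0,0,0],[0,0,0],[0,0,0]], "delta_rot": [[0,0,0],[0,0,0],[0,0,0],[0,0,0],[0,0,0],[0,0,0],[0,0,0],[0,0,0],[0,0,0],[0,0,0],[0,0,0],[0,0,0],[0,0,0],[0,0,0],[0,0,0],[0,0,0],[0,0,0],[0,0,0],[0,0,0],[0,0,0]]}}

```text
clock: 9.97
ee_pos: [0.4263, 0.2743, 0.2745]
tcp_rot: [-180.0, 0.0, -180.0]
force: [0.4, 0.4, -0.0]
gripper_width: 0.0883
```

```bash
python3 - <<'E'
from h import *
s=env.state();print(s["ee_pos"],s["gripper_width"])
c=env.calibration("wrist");im=env.snapshot("wrist");cv2.imwrite("pics/w5.png",im[:,:,::-1])
print(w2p(c,(.427,.275,.17)))
c=cv2.resize(im[120:260,210:350],None,fx=4,fy=4);cv2.imwrite("pics/w5c.png",c[:,:,::-1])
E
```

```text
[0.42626926 0.27428814 0.27445787] 0.08830965057854794
[277.19654882 215.64208598]
```

View pics/w5c.png

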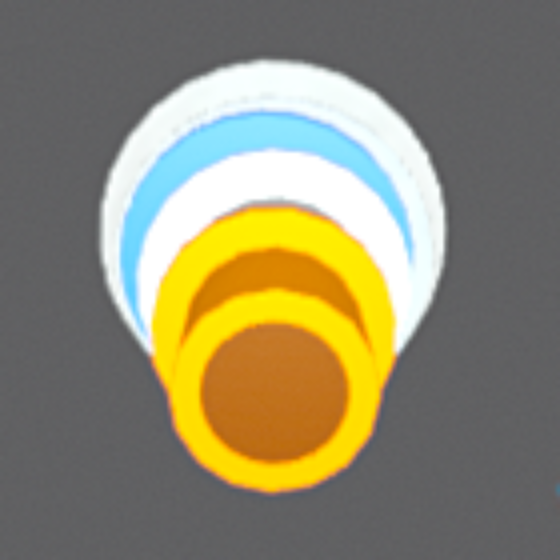

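The funnel top is at (279,217.7), so funnel ≈ (0.429, 0.2765).

Call:
{"name": "step_arm", "arguments": {"fingers": [100,100,100,100,100,100,100,0,0,0,0,0,0,0,0,0], "travel": [[-0.002,0.002,0.02],[0,0,0.03],[0,0,0.03],[0,0,0.025],[0,0,0.015],[0,0,0.004],[0,0,0],[0,0,0],[0,0,0],[0,0,0],[0,0,0],[0,0,0],[0,0,0],[0,0,0],[0,0,0],[0,0,0]], "delta_rot": [[0,0,0],[0,0,0],[0,0,0],[0,0,0],[0,0,0],[0,0,0],[0,0,0],[0,0,0],[0,0,0],[0,0,0],[0,0,0],[0,0,0],[0,0,0],[0,0,0],[0,0,0],[0,0,0]]}}

```text
clock: 11.35
ee_pos: [0.4281, 0.2768, 0.1505]
tcp_rot: [-180.0, 0.0, -180.0]
force: [-0.5, -1.1, 2.2]
gripper_width: 0.0415
```

Call:
{"name": "step_arm", "arguments": {"fingers": [0,0,0,0,0,0,0,0,0,0,0,0,0,0,0,0,0,0], "travel": [[0,0,-0.005],[0,0,-0.015],[0,0,-0.03],[0,0,-0.03],[0,0,-0.02],[0,0,0],[-0.013,-0.0047,0],[-0.0262,-0.0094,0],[-0.0262,-0.0094,0],[-0.0262,-0.0094,0],[-0.0262,-0.0094,0],[-0.0262,-0.0094,0],[-0.0262,-0.0094,0],[-0.0262,-0.0094,0],[-0.0262,-0.0094,0],[-0.013,-0.0047,0],[0,0,0],[0,0,0]], "delta_rot": [[0,0,0],[0,0,0],[0,0,0],[0,0,0],[0,0,0],[0,0,0],[0,0,0],[0,0,0],[0,0,0],[0,0,0],[0,0,0],[0,0,0],[0,0,0],[0,0,0],[0,0,0],[0,0,0],[0,0,0],[0,0,0]]}}

```text
clock: 12.85
ee_pos: [0.6633, 0.1908, 0.2464]
tcp_rot: [-179.9, -0.3, 179.9]
force: [-0.4, 0.2, -2.3]
gripper_width: 0.0413
```

```bash
python3 - <<'E'
from h import *
wristdish((0,0,120),(180,60,255),(.664,.192),"w6")
E
```

```text
ee [0.66328098 0.19080681 0.24641508] 0.041269780874908936 px [277.98101941 176.80955428] 4689 [277.8 176.9  76.   84.9] world [0.6575 0.1922 0.008 ] [0.6575 0.1925 0.008 ]
```

View pics/w6.png

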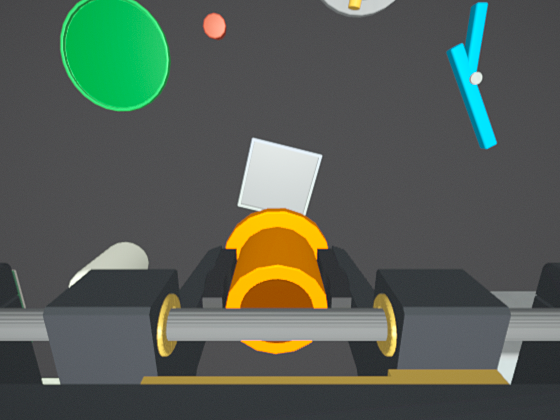

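The tray corners at (254,138), (322,155) and (238,206) give a centre of about (280,180.5), so tray ≈ (0.663, 0.194). The blob centroid was biased because the funnel hides an edge. The funnel is held upright. I lower it with a +2 mm y correction.

Call:
{"name": "step_arm", "arguments": {"fingers": [0,0,0,0,0,0,0,0,0,0,0], "travel": [[0,0.002,0.02],[0,0,0.035],[0,0,0.035],[0,0,0.035],[0,0,0.03],[0,0,0.02],[0,0,0.013],[0,0,0.007],[0,0,0.003],[0,0,0],[0,0,0]], "delta_rot": [[0,0,0],[0,0,0],[0,0,0],[0,0,0],[0,0,0],[0,0,0],[0,0,0],[0,0,0],[0,0,0],[0,0,0],[0,0,0]]}}

```text
clock: 13.82
ee_pos: [0.6648, 0.1946, 0.054]
tcp_rot: [180.0, 0.2, -180.0]
force: [0.1, 0.3, -0.7]
gripper_width: 0.0411
```

Call:
{"name": "step_arm", "arguments": {"fingers": [0,0,0,0,0,0,0,0], "travel": [[0,0,0.005],[0,0,0.004],[0,0,0.003],[0,0,0.002],[0,0,0.001],[0,0,0],[0,0,0],[0,0,0]], "delta_rot": [[0,0,0],[0,0,0],[0,0,0],[0,0,0],[0,0,0],[0,0,0],[0,0,0],[0,0,0]]}}

```text
clock: 14.48
ee_pos: [0.6638, 0.1942, 0.0373]
tcp_rot: [180.0, 0.0, 180.0]
force: [-0.9, -0.1, -0.6]
gripper_width: 0.0415
```

Call:
{"name": "step_arm", "arguments": {"fingers": [0,0,60,80,85,85,85,85,85,85,85,85,85], "travel": [[0,0,0.0015],[0,0,0],[0,0,0],[0,0,0],[0,0,0],[0,0,0],[0,0,0],[0,0,-0.01],[0,0,-0.03],[0,0,-0.04],[0,0,-0.04],[0,0,-0.04],[0,0,-0.04]], "delta_rot": [[0,0,0],[0,0,0],[0,0,0],[0,0,0],[0,0,0],[0,0,0],[0,0,0],[0,0,0],[0,0,0],[0,0,0],[0,0,0],[0,0,0],[0,0,0]]}}

```text
clock: 15.57
ee_pos: [0.6633, 0.1941, 0.2384]
tcp_rot: [180.0, 0.0, 180.0]
force: [0.7, -0.1, 0.6]
gripper_width: 0.0746
```

```bash
python3 - <<'E'
from h import *
s=env.state();print(s["ee_pos"],s["gripper_width"])
c=env.calibration("wrist");im=env.snapshot("wrist");cv2.imwrite("pics/w7.png",im[:,:,::-1])
print(w2p(c,(.664,.194,.056)))
m=cv2.resize(im[120:300,180:420],None,fx=3,fy=3);cv2.imwrite("pics/w7c.png",m[:,:,::-1])
E
```

```text
[0.6633359  0.19406236 0.2384306 ] 0.07456931103019679
[276.20432222 192.06986639]
```

View pics/w7c.png

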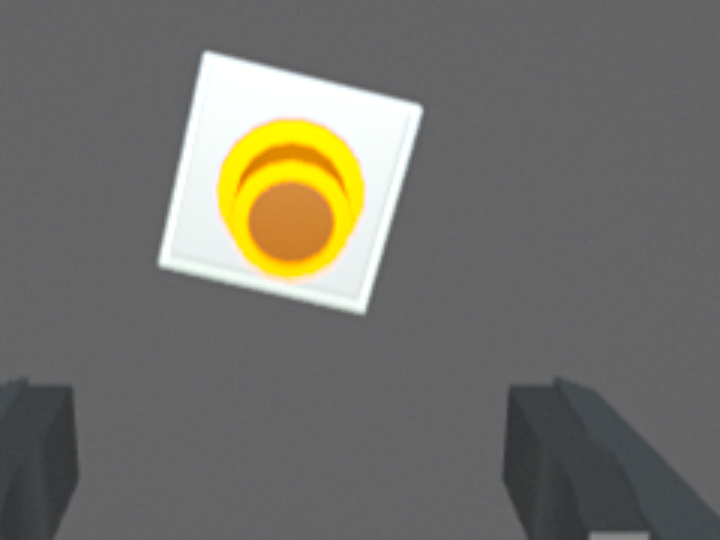

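The funnel sits flat in the tray, well inside the rim, at about (291,195) against tray centre (291,182). Next is the screen holder.

Call:
{"name": "step_arm", "arguments": {"fingers": [100,100,100,100,100,100,100,100,100,100,100,100], "travel": [[0.013,0.0046,0],[0.026,0.0091,0],[0.026,0.0091,0],[0.026,0.0091,0],[0.026,0.0091,0],[0.026,0.0091,0],[0.026,0.0091,0],[0.026,0.0091,0],[0.026,0.0091,0],[0.013,0.0046,0],[0,0,0],[0,0,0]], "delta_rot": [[0,0,0],[0,0,0],[0,0,0],[0,0,0],[0,0,0],[0,0,0],[0,0,0],[0,0,0],[0,0,0],[0,0,0],[0,0,0],[0,0,0]]}}

```text
clock: 16.62
ee_pos: [0.4299, 0.2764, 0.2363]
tcp_rot: [180.0, 0.1, -179.9]
force: [-0.0, -0.9, 0.2]
gripper_width: 0.0879
```

```bash
python3 - <<'E'
from h import *
s=env.state();print(s["ee_pos"],s["gripper_width"])
c=env.calibration("wrist");im=env.snapshot("wrist");cv2.imwrite("pics/w8.png",im[:,:,::-1])
print(w2p(c,(.429,.276,.118)),w2p(c,(.429+.025,.276,.118)),w2p(c,(.429-.025,.276,.118)))
m=cv2.resize(im[120:260,205:345],None,fx=4,fy=4);cv2.imwrite("pics/w8c.png",m[:,:,::-1])
E
```

```text
[0.42989491 0.27644683 0.23634305] 0.08788894602965866
[275.67481768 208.43542215] [275.6828399  236.32110528] [275.66632938 178.92961244]
```

View pics/w8c.png

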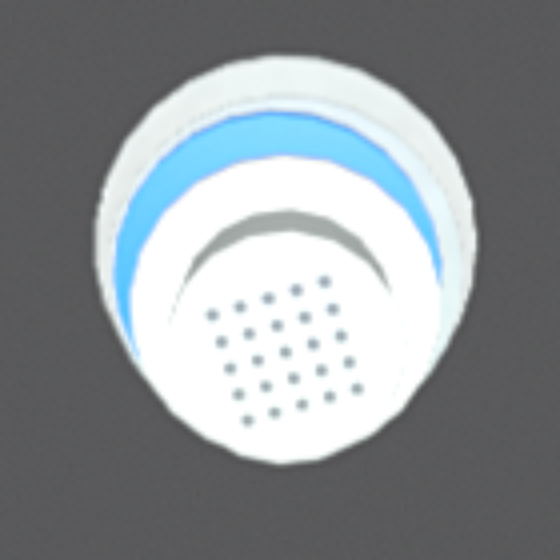

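The hole grid centre is (276.2,207.9), so screen ≈ (0.4285, 0.2765). I descend and grip.

Call:
{"name": "step_arm", "arguments": {"fingers": [100,100,100,100,100,100,100,100,0,0,0,0,0,0,0], "travel": [[0.0015,0,0.02],[0,0,0.03],[0,0,0.03],[0,0,0.025],[0,0,0.015],[0,0,0.006],[0,0,0],[0,0,0],[0,0,0],[0,0,0],[0,0,0],[0,0,0],[0,0,0],[0,0,0],[0,0,0]], "delta_rot": [[0,0,0],[0,0,0],[0,0,0],[0,0,0],[0,0,0],[0,0,0],[0,0,0],[0,0,0],[0,0,0],[0,0,0],[0,0,0],[0,0,0],[0,0,0],[0,0,0],[0,0,0]]}}

```text
clock: 17.92
ee_pos: [0.4283, 0.2763, 0.1101]
tcp_rot: [180.0, 0.0, 180.0]
force: [0.3, -0.6, 2.1]
gripper_width: 0.0491
```

Call:
{"name": "step_arm", "arguments": {"fingers": [0,0,0,0,0,0,0], "travel": [[0,0,-0.005],[0,0,-0.015],[0,0,-0.03],[0,0,-0.03],[0,0,-0.02],[0,0,0],[0,0,0]], "delta_rot": [[0,0,0],[0,0,0],[0,0,0],[0,0,0],[0,0,0],[0,0,0],[0,0,0]]}}

```text
clock: 18.5
ee_pos: [0.4287, 0.2765, 0.2106]
tcp_rot: [179.9, 0.1, 180.0]
force: [-0.2, -0.2, -1.9]
gripper_width: 0.049
```

Call:
{"name": "step_arm", "arguments": {"fingers": [0,0,0,0,0,0,0,0,0,0,0,0,0,0,0,0,0,0,0,0], "travel": [[-0.007,-0.015,0],[0,-0.0303,0],[0,-0.0303,0],[0,-0.0303,0],[0,-0.0303,0],[0,-0.0303,0],[0,-0.0303,0],[0,-0.0303,0],[0,-0.0303,0],[0,-0.0303,0],[0,-0.0303,0],[0,-0.0303,0],[0,-0.0303,0],[0,-0.0303,0],[0,-0.0303,0],[0,-0.0303,0],[0,-0.0303,0],[0,-0.015,0],[0,0,0],[0,0,0]], "delta_rot": [[0,0,0],[0,0,0],[0,0,0],[0,0,0],[0,0,0],[0,0,0],[0,0,0],[0,0,0],[0,0,0],[0,0,0],[0,0,0],[0,0,0],[0,0,0],[0,0,0],[0,0,0],[0,0,0],[0,0,0],[0,0,0],[0,0,0],[0,0,0]]}}

```text
clock: 20.17
ee_pos: [0.4336, -0.2383, 0.2071]
tcp_rot: [179.8, -0.2, 179.9]
force: [-0.1, 0.5, -1.0]
gripper_width: 0.0494
```

```bash
python3 - <<'E'
from h import *
wristdish((20,120,100),(35,255,255),(.4355,-.239),"w9")
E
```

```text
ee [ 0.43356274 -0.23831948  0.20710994] 0.04938102718921681 px [275.04720658 173.59657861] 4618 [275.1 175.1  66.4 101.7] world [ 0.4188 -0.239   0.008 ] [ 0.4171 -0.239   0.008 ]
```

View pics/w9.png

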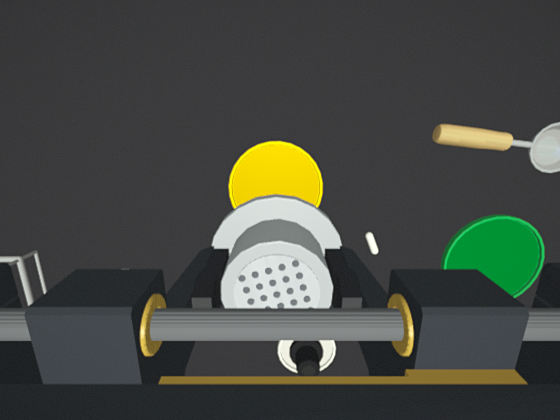

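The yellow dish is partly hidden. Its edges at u 229 and 323 and top at v 141 give a centre of (276,187.5), so ≈ (0.433,-0.239), which matches the top-view value. I lower the screen holder.

Call:
{"name": "step_arm", "arguments": {"fingers": [0,0,0,0,0,0,0,0,0,0,0], "travel": [[0,0,0.015],[0,0,0.03],[0,0,0.03],[0,0,0.03],[0,0,0.025],[0,0,0.015],[0,0,0.01],[0,0,0.005],[0,0,0],[0,0,0],[0,0,0]], "delta_rot": [[0,0,0],[0,0,0],[0,0,0],[0,0,0],[0,0,0],[0,0,0],[0,0,0],[0,0,0],[0,0,0],[0,0,0],[0,0,0]]}}

```text
clock: 21.13
ee_pos: [0.4362, -0.239, 0.051]
tcp_rot: [-179.9, 0.1, -180.0]
force: [0.3, 0.2, -1.1]
gripper_width: 0.0494
```

Call:
{"name": "step_arm", "arguments": {"fingers": [0,0,0,0,0,0,0,0,0], "travel": [[0,0,0.005],[0,0,0.004],[0,0,0.003],[0,0,0.002],[0,0,0.001],[0,0,0.001],[0,0,0],[0,0,0],[0,0,0]], "delta_rot": [[0,0,0],[0,0,0],[0,0,0],[0,0,0],[0,0,0],[0,0,0],[0,0,0],[0,0,0],[0,0,0]]}}

```text
clock: 21.88
ee_pos: [0.435, -0.2386, 0.0341]
tcp_rot: [180.0, -0.0, 180.0]
force: [-2.2, 1.1, 5.1]
gripper_width: 0.0493
```

Call:
{"name": "step_arm", "arguments": {"fingers": [70,90,100,100,100,100,100,100,100,100,100,100], "travel": [[0,0,0],[0,0,0],[0,0,0],[0,0,0],[0,0,0],[0,0,0],[0,0,-0.01],[0,0,-0.03],[0,0,-0.04],[0,0,-0.04],[0,0,-0.04],[0,0,-0.01]], "delta_rot": [[0,0,0],[0,0,0],[0,0,0],[0,0,0],[0,0,0],[0,0,0],[0,0,0],[0,0,0],[0,0,0],[0,0,0],[0,0,0],[0,0,0]]}}

```text
clock: 22.88
ee_pos: [0.4384, -0.2407, 0.2119]
tcp_rot: [-179.6, 0.6, 180.0]
force: [1.5, 0.0, 1.0]
gripper_width: 0.0881
```

```bash
python3 - <<'E'
from h import *
s=env.state();print(s["ee_pos"],s["gripper_width"])
c=env.calibration("wrist");im=env.snapshot("wrist");cv2.imwrite("pics/w10.png",im[:,:,::-1])
print("exp dish, screen top",w2p(c,(.4355,-.239,.008)),w2p(c,(.4355,-.239,.042)))
m=cv2.inRange(cv2.cvtColor(im,cv2.COLOR_RGB2HSV),(20,120,100),(35,255,255))
cs,h=cv2.findContours(m,cv2.RETR_CCOMP,1)
for q in cs:
    if cv2.contourArea(q)>300: e=cv2.fitEllipse(q);print(np.round(e[0]+e[1],1),p2w(c,e[0],.008).round(4),p2w(c,e[0],.012).round(4))
E
```

```text
[ 0.43841912 -0.24066616  0.21194205] 0.0880784473287766
exp dish, screen top [279.01322281 182.39066795] [279.06191538 189.9053578 ]
[483.  377.2  12.5 435.6] [0.704  0.0368 0.008 ] [0.6998 0.0335 0.012 ]
[476.5 324.9  35.1  61.8] [0.6201 0.012  0.008 ] [0.617 0.009 0.012]
[ 76.3 324.8  34.3  62. ] [ 0.6221 -0.4987  0.008 ] [ 0.6189 -0.4955  0.012 ]
[279.1 178.9  92.3  93.6] [ 0.4316 -0.2389  0.008 ] [ 0.4308 -0.2389  0.012 ]
[279.4 181.   67.1  67.7] [ 0.434  -0.2385  0.008 ] [ 0.4331 -0.2385  0.012 ]
```

Call:
{"name": "step_arm", "arguments": {"fingers": [100,100,100,100,100,100,100,100,100,100,100,100,100,100,100,100,100,100,100,100], "travel": [[0.006,0.015,0],[0,0.0303,0],[0,0.0303,0],[0,0.0303,0],[0,0.0303,0],[0,0.0303,0],[0,0.0303,0],[0,0.0303,0],[0,0.0303,0],[0,0.0303,0],[0,0.0303,0],[0,0.0303,0],[0,0.0303,0],[0,0.0303,0],[0,0.0303,0],[0,0.0303,0],[0,0.0303,0],[0,0.015,0],[0,0,0],[0,0,0]], "delta_rot": [[0,0,0],[0,0,0],[0,0,0],[0,0,0],[0,0,0],[0,0,0],[0,0,0],[0,0,0],[0,0,0],[0,0,0],[0,0,0],[0,0,0],[0,0,0],[0,0,0],[0,0,0],[0,0,0],[0,0,0],[0,0,0],[0,0,0],[0,0,0]]}}

```text
clock: 24.6
ee_pos: [0.4269, 0.276, 0.2012]
tcp_rot: [-179.8, -0.2, -179.9]
force: [-0.7, -0.0, -0.9]
gripper_width: 0.088
```

```bash
python3 - <<'E'
from h import *
s=env.state();print(s["ee_pos"],s["gripper_width"])
c=env.calibration("wrist");im=env.snapshot("wrist");cv2.imwrite("pics/w11.png",im[:,:,::-1])
print(w2p(c,(.429,.276,.08)),w2p(c,(.429+.03,.276,.08)),w2p(c,(.429-.03,.276,.08)))
a=cv2.imread("pics/w10.png")[100:280,180:380];b=im[100:280,180:380,::-1]
cv2.imwrite("pics/pair.png",cv2.resize(np.hstack([a,b]),None,fx=2,fy=2))
E
```

```text
[0.42690584 0.27599269 0.20117905] 0.08802932528766333
[276.65055921 211.68588201] [276.60128955 244.47889928] [276.70316121 176.67491319]
```

View pics/pair.png

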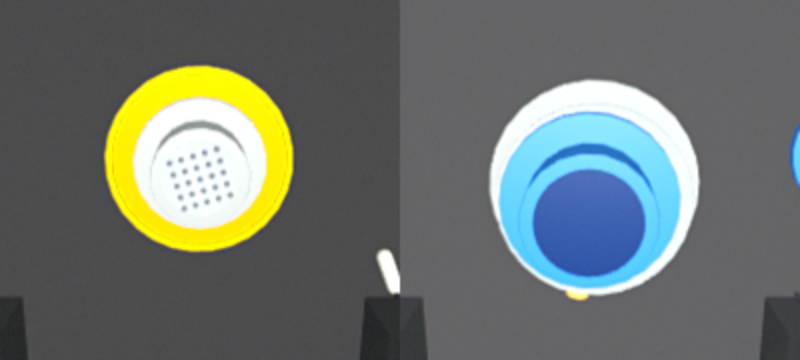

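The screen holder sits flat in the yellow dish, 2 mm off centre. The stopper top is at (274.5,211), so stopper ≈ (0.4285, 0.274).

Call:
{"name": "step_arm", "arguments": {"fingers": [100,100,100,100,100,100,100,100], "travel": [[0,-0.002,0.02],[0,0,0.03],[0,0,0.03],[0,0,0.025],[0,0,0.015],[0,0,0.005],[0,0,0],[0,0,0]], "delta_rot": [[0,0,0],[0,0,0],[0,0,0],[0,0,0],[0,0,0],[0,0,0],[0,0,0],[0,0,0]]}}

```text
clock: 25.32
ee_pos: [0.4292, 0.2735, 0.079]
tcp_rot: [-180.0, -0.0, 179.9]
force: [0.0, 0.2, 1.2]
gripper_width: 0.0882
```

Call:
{"name": "step_arm", "arguments": {"fingers": [100,100,100,0,0,0,0,0,0], "travel": [[0,0,0.0045],[0,0,0.002],[0,0,0],[0,0,0],[0,0,0],[0,0,0],[0,0,0],[0,0,0],[0,0,0]], "delta_rot": [[0,0,0],[0,0,0],[0,0,0],[0,0,0],[0,0,0],[0,0,0],[0,0,0],[0,0,0],[0,0,0]]}}

```text
clock: 26.07
ee_pos: [0.4292, 0.2743, 0.0724]
tcp_rot: [180.0, 0.0, 180.0]
force: [-0.7, -0.4, 1.5]
gripper_width: 0.0595
```

Call:
{"name": "step_arm", "arguments": {"fingers": [0,0,0,0,0,0,0,0,0,0,0,0,0,0,0,0,0,0], "travel": [[0,0,-0.005],[0,0,-0.015],[0,0,-0.03],[0,0,-0.03],[0,0,-0.02],[0,0,0],[-0.0054,-0.0144,0],[-0.0107,-0.0288,0],[-0.0107,-0.0288,0],[-0.0107,-0.0288,0],[-0.0107,-0.0288,0],[-0.0107,-0.0288,0],[-0.0107,-0.0288,0],[-0.0107,-0.0288,0],[-0.0107,-0.0288,0],[-0.0053,-0.0144,0],[0,0,0],[0,0,0]], "delta_rot": [[0,0,0],[0,0,0],[0,0,0],[0,0,0],[0,0,0],[0,0,0],[0,0,0],[0,0,0],[0,0,0],[0,0,0],[0,0,0],[0,0,0],[0,0,0],[0,0,0],[0,0,0],[0,0,0],[0,0,0],[0,0,0]]}}

```text
clock: 27.57
ee_pos: [0.5245, 0.0144, 0.1705]
tcp_rot: [180.0, -0.2, 179.9]
force: [0.2, 0.2, -1.8]
gripper_width: 0.0595
```

```bash
python3 - <<'E'
from h import *
s=env.state();print(s["ee_pos"],s["gripper_width"])
c=env.calibration("wrist");im=env.snapshot("wrist");cv2.imwrite("pics/w12.png",im[:,:,::-1])
m=cv2.inRange(cv2.cvtColor(im,cv2.COLOR_RGB2HSV),(50,100,50),(75,255,255))
x,y,w,h=cv2.boundingRect(max(cv2.findContours(m,0,1)[0],key=cv2.contourArea));print(x,y,w,h)
print(p2w(c,(x+w/2,y),.008),"far edge exp x .525-.058; y exp .015")
E
```

```text
[0.52446174 0.01437523 0.17048597] 0.05949088563167143
218 134 120 72
[0.46492464 0.01625866 0.008     ] far edge exp x .525-.058; y exp .015
```

The far edge puts the green dish at about (0.523, 0.016), which agrees with the earlier estimate. I lower the stopper.

Call:
{"name": "step_arm", "arguments": {"fingers": [0,0,0,0,0,0,0,0,0,0], "travel": [[0.001,0.001,0.015],[0,0,0.025],[0,0,0.03],[0,0,0.025],[0,0,0.015],[0,0,0.008],[0,0,0.003],[0,0,0],[0,0,0],[0,0,0]], "delta_rot": [[0,0,0],[0,0,0],[0,0,0],[0,0,0],[0,0,0],[0,0,0],[0,0,0],[0,0,0],[0,0,0],[0,0,0]]}}

```text
clock: 28.45
ee_pos: [0.5257, 0.0162, 0.0527]
tcp_rot: [-180.0, 0.2, -180.0]
force: [0.1, 0.0, -1.8]
gripper_width: 0.0595
```

Call:
{"name": "step_arm", "arguments": {"fingers": [0,0,0,0,0,0,0,0,0], "travel": [[0,0,0.005],[0,0,0.004],[0,0,0.003],[0,0,0.002],[0,0,0.0015],[0,0,0],[0,0,0],[0,0,0],[0,0,0]], "delta_rot": [[0,0,0],[0,0,0],[0,0,0],[0,0,0],[0,0,0],[0,0,0],[0,0,0],[0,0,0],[0,0,0]]}}

```text
clock: 29.2
ee_pos: [0.5242, 0.0159, 0.0364]
tcp_rot: [180.0, -0.0, 180.0]
force: [-3.6, 0.0, 5.7]
gripper_width: 0.0596
```

Call:
{"name": "step_arm", "arguments": {"fingers": [80,100,100,100,100,100,100,100,100,100,100,100,100,100], "travel": [[0,0,0],[0,0,0],[0,0,0],[0,0,0],[0,0,0],[0,0,0],[0,0,-0.01],[0,0,-0.03],[0,0,-0.04],[0,0,-0.04],[0,0,-0.04],[0,0,-0.04],[0,0,0],[0,0,0]], "delta_rot": [[0,0,0],[0,0,0],[0,0,0],[0,0,0],[0,0,0],[0,0,0],[0,0,0],[0,0,0],[0,0,0],[0,0,0],[0,0,0],[0,0,0],[0,0,0],[0,0,0]]}}

```text
clock: 30.37
ee_pos: [0.5267, 0.0159, 0.2403]
tcp_rot: [-180.0, 0.5, 180.0]
force: [-0.8, 0.5, -0.6]
gripper_width: 0.0883
```

```bash
python3 - <<'E'
from h import *
s=env.state();print(s["ee_pos"],s["gripper_width"],s["force"])
im=env.snapshot("wrist");b=env.snapshot("scene")
A=cv2.resize(im[80:280,150:400],(400,320));B=cv2.resize(b[120:320,130:380],(400,320))
cv2.imwrite("pics/end.png",np.hstack([A,B])[:,:,::-1])
E
```

```text
[0.52667946 0.01592727 0.24027515] 0.08834211920711757 [-0.82718411  0.54230274 -0.64293002]
```

View pics/end.png

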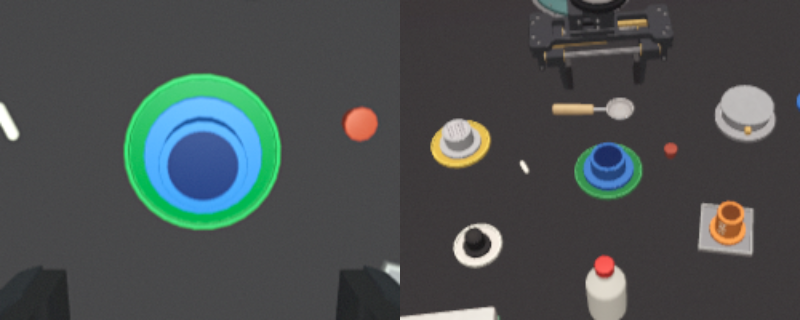

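All four parts stand upright in their places, the receiver is empty, the bottle is where it was, and the gripper is clear.

```bash
python3 -c "
from workcell import env
print(env.finish_job())"
```

```text
the job is handed in; nothing more can be done
None
```

I took the filter unit apart from the top down and handed the job in at about 30 s of robot time. The lid is in the white dish, the funnel in the steel tray, the screen holder in the yellow dish and the blue stopper in the green dish.

- **Placing:** I lowered each part to the dish floor before releasing it. The lid, screen holder and stopper showed a contact force of 5–6 N. The funnel showed none, so I lowered it another 1.5 mm and released it without reading the force again.
- **Final pictures:** all four parts are flat and inside their rims, by eye within about 5 mm of centre. I measured only the screen holder, and it was about 2 mm off. The bottle had not moved, and the gripper was empty and clear of everything.
- **Disagreements:** the top and scene cameras differed by up to 5 mm on the dish positions, so I used averages and checked each with the wrist camera. For the tray and the yellow dish the held part hid an edge, so the automatic wrist-camera centre was off and I worked from visible corners and edges instead. No check failed, but the hand-in gave no verdict.

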